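# Shut both clips of a lunch box on the steel bracket

### The job

The lunch box's two end clips stand open: press one end of the box against the upright front face of the bent steel bracket until that clip is pushed fully shut, then turn the box round and shut the clip on its other end against the bracket in the same way, in either order and without pushing the clips with the gripper's fingers. Then set the closed box down, not dropped, flat and lengthwise on the floor of the black tray. Leave the other things on the ledge where they are.

Things in the scene. Friction and masses are not known exactly. Their poses are not given: they have to be found in the camera images.
- lunchbox: steel lunch box, grey plastic lid, loose, about 0.45 kg. Origin: centre of underside; x along its length, z up. Body 140 (x) by 96 (y) mm, 46 high; lid 150 by 102 mm, at heights 46 to 60. A square grip block, 36 by 36 mm, stands mid-lid at heights 60 to 90 mm. A white clip hangs at each end (+x, -x); when shut, its outer face is 80 mm from the origin along x
- clip_a (a joint): angle of the clip on the box's +x end: 0 = fully shut, hanging flat against the end; grows as it swings outward and up (to 1.15 rad); starts open; stiff, stays where it is left, needs about 2 to 3 N at its lower edge
- clip_b (a joint): the same for the clip on the box's -x end
- flap_a: white plastic clip flap at the box's +x end, 56 mm wide, 36 mm long, 6 mm thick. Origin: middle of its hinge line, 77 mm from the box's origin along its +x and 52 mm above its underside; x points out of the box's end and -z down the flap when shut
- flap_b: the same flap at the box's -x end (its own x points out of that end)
- bracket: bent steel angle bracket screwed to the ledge: an upright plate 130 mm wide, 50 mm high and 5 mm thick, whose foot (42 mm) and two ribs lie behind it. Origin: bottom middle of the plate's front face; the front face looks along its own -x (towards the robot, more or less), y runs along the plate
- tray: black plastic tray, loose, 0.6 kg, 250 (x) by 186 (y) mm outside, 20 mm high, walls and floor 5 mm thick. Origin: centre of its underside; x along its length
- jug: bystander: glass measuring jug with a handle, 104 mm across, 130 mm high; origin at its underside
- whisk: bystander: flat steel whisk, 250 mm long, lying; origin where handle and wires meet
- steamer: bystander: round bamboo steamer stack with lid, 196 mm across, 150 mm high; origin at its underside
- jar: bystander: glass jar with a steel cap, 56 mm across, 95 mm high; origin at its underside
- bowl: bystander: white bowl, 130 mm across, 55 mm high; origin at its underside
- mug: bystander: ceramic mug, 76 mm across, 85 mm high; origin at its underside
There are look-alikes about, which are no part of the job. What is shaped like the bracket but green, purple or turquoise is not meant.

How it is judged:
On the way, in this order (a step that is already met when the one before it is completed fails the run):
1. one clip has been pushed fully shut (within 0.08 rad) by the bracket, which still presses on it (((value of joint clip_a below 0.08 rad and contact force between flap_a and bracket above 1 N and value of joint clip_b above 0.2 rad) or (value of joint clip_b below 0.08 rad and contact force between flap_b and bracket above 1 N and value of joint clip_a above 0.2 rad))), for 0.1 s.
2. then both clips are shut (within 0.08 rad), the second pressed by the bracket (value of joint each of clip_a, clip_b below 0.08 rad and contact force between any of flap_a, flap_b and bracket above 1 N), for 0.1 s.
At the end, for the whole second after the job is handed in: Both clips are shut (within 0.12 rad); the box lies at rest, upright and flat (within 0.06 rad) on the tray's floor, inside its walls (origin within 42 mm of the tray's middle in x and y), its length along the tray's within 0.4 rad; the tray lies flat on the ledge; the box is released (value of joint each of clip_a, clip_b below 0.12 rad and x of lunchbox in the frame of tray between -0.042 and 0.042 m and y of lunchbox in the frame of tray between -0.042 and 0.042 m and z of lunchbox in the frame of tray between 0.002 and 0.009 m and angle between each of lunchbox, tray's own z axis and vertical below 0.06 rad and height (world z) of tray below 0.006 m and angle between the x axis of lunchbox and the x axis of tray, either way round below 0.4 rad and linear speed of lunchbox below 0.02 m/s); the robot touches nothing.
It fails at once if the fingers push a clip (contact force between the fingers and flap_a above 2 N or contact force between the fingers and flap_b above 2 N).
It fails at once if the box falls freely (over 0.7 m/s while not touched by the fingers) (linear speed of lunchbox above 0.7 m/s and contact force between the fingers and lunchbox below 0.1 N).
It fails at once if a bystander is moved more than 30 mm (distance of any of jug, whisk, steamer, jar, bowl, mug from where it was at the start of the episode above 0.03 m).
It also fails if it takes over 64 s, if anything falls off the work surface, if the arm or the gripper's body presses on something with over 40 N, if the wrist force passes 120 N, or if a joint passes its speed limit or range.

### The arm

A 6-joint arm with a two-finger parallel gripper is mounted at the origin on the work surface. World frame = base frame: x ahead of the robot, y to its left, z up, the work surface at z = 0. Lengths are in m, angles in rad, forces in N, time in s.
With the tool pointing down it reaches from about 0.35 to 0.725 m from the base axis. Payload 4.3 kg.
Tool frame: the origin (TCP) lies midway between the tips of the shut fingers; the grasp point (between the pads) lies 19 mm behind it (ctrl.grip_depth is the distance from the TCP to the grasp point, in m); z points along the fingers, y is the line along which they close (so a half turn about z gives the same grasp; the last joint's range is limited). The gripper opens to 85 mm and grips with 20 to 120 N. Pads are 22 mm wide; open, the fingers measure 114 mm over their backs; the gripper's body (76 mm by 85 mm) begins 54 mm behind the grasp point. The pads swing forward as they close: fully open they stand 13 mm farther back than shut.
Start: joints at [-1.317, 0.377, 0.081, 1.274, 0, 1.46], TCP at [0.205, -0.537, 0.231] pointing down, gripper open.
Joint ranges: [-2.72, 2.72], [-0.84, 1.66], [-1.02, 1.22], [-1.77, 2.12], [-1.37, 1.28], [-3.14, 3.14]. Speed limits (rad/s): [2.57, 2.57, 3.14, 3.14, 3.14, 3.14].

### API

Orientations are given as a unit quaternion [x, y, z, w].
In Python, from bench import ctrl gives the robot as it stands.
- The arm moves only by the tool arm_command, never from a script. Its argument "deltas" is a list of rows, each an object with "jaw": the opening, from -1 (shut) to 1 (fully open), so that 0 is half open; "xyz": the shift along the tool's x, y, z in mm, a list of three; "rot": the turn, a rotation vector about the tool's x, y, z in rad, a list of three. A call has exactly 10 rows; each row shifts and turns the commanded pose from where the row before left it, along the tool's axes as they then stand; what a row does not reach is not made up. A row lasts 1/10 s, in which the tool goes at most 50 mm and 8.59 degrees, less where a joint would pass 70% of its speed; a pose out of reach is approached as far as the arm can. A call with a gripper value outside its range is refused whole. The fingers move at their own pace and stop on an object; "grip_force" is the grip in N (left out, the last holds). Time passes only in rows, so rows that do not move let the fingers close, or fill a call up. It gives the time, the measured TCP pose, the force, the opening and the grip force at its end, in the units of the state.
- ctrl.get_state(): the state, without advancing time (a new reading comes with each control period).
- ctrl.camera(name): name is "side" or "top"; returns a dict with "color" (480x640x3 uint8, red, green, blue), "depth" (480x640 float32, m along the optical axis (not along the pixel's ray), 0 where there is no reading), "vertical_fov" (degrees; the focal length in pixels is half the picture's height over the tangent of half this angle, whatever the lens; pixels are square), "cx", "cy" (the principal point, pixels), "distortion" ([k1, k2, p1, p2, k3] as OpenCV has them; the pictures are not rectified), "R" (3x3) and "t" (3): a world point X has camera coordinates R X + t. Camera axes: x right, y down, z forward; pixel columns grow to the right and rows downward; lengths in m; the calibration is good to about 2 mm. A picture is of the moment at which its call begins.
- ctrl.job_done(): hands the job in; it is judged then, once.
The state is a dict: "clock": time; "joint_pos": joint angles; "qvel": joint speeds; "joint_torque": joint torques, N m; "position": TCP position; "ee_rot": TCP orientation; "wrist_force": force on the tool from outside, world axes, zero at the start; "wrist_torque": the same for the moment, N m; "gripper_width": finger opening in m; "grip_force": force on a finger pad.
Only numpy, scipy, OpenCV 4.12 (cv2) and the standard library are available. Lean on these libraries where they do the work, as an engineer would, in place of code of your own. Each camera call takes 0.05 s, during which the arm holds its last target. There are 200 camera calls.

## Working session

There is one attempt and no reset: what is moved stays moved. The work goes in short steps, Python scripts to look and compute and a tool call to move; the robot and the scene stay as the last step left them, time stands still between calls to the robot, and variables do not carry over. Pictures are saved under pics/ and viewed, at most 10 in all, crops included, and the job is handed in when it is done.

Besides the shell and the picture viewer there is one more tool, called after "Emit:" by a JSON object that holds its "fn" and its "kwargs", one argument or row to a line. arm_command: Moves the arm, as the interface text tells. Its arguments: {"type":"object","properties":{"deltas":{"type":"array","items":{"type":"object","properties":{"jaw":{"type":"number"},"xyz":{"type":"array","items":{"type":"number"}},"rot":{"type":"array","items":{"type":"number"}}}}},"grip_force":{"type":"number"}},"required":["deltas"]}

```bash
mkdir -p pics; cat > h.py <<'E'
import numpy as np, cv2
from bench import ctrl
def cam(n):
    c=ctrl.camera(n); h=c["color"].shape[0]
    f=h/2/np.tan(np.radians(c["vertical_fov"])/2)
    c["K"]=np.array([[f,0,c["cx"]],[0,f,c["cy"]],[0,0,1]]); c["d"]=np.array(c["distortion"],float)
    c["R"]=np.array(c["R"]);c["t"]=np.array(c["t"]); return c
def ray(c,px):
    u=cv2.undistortPoints(np.array(px,float).reshape(-1,1,2),c["K"],c["d"]).reshape(-1,2)
    d=np.c_[u,np.ones(len(u))]@c["R"]; return -c["R"].T@c["t"],d
def onz(c,px,z):
    o,d=ray(c,px); return o+d*((z-o[2])/d[:,2])[:,None]
def cloud(c):
    h,w=c["depth"].shape; v,u=np.mgrid[:h,:w]
    px=np.stack([u,v],-1).reshape(-1,2)
    un=cv2.undistortPoints(px.astype(float).reshape(-1,1,2),c["K"],c["d"]).reshape(-1,2)
    Z=c["depth"].reshape(-1,1); P=np.c_[un,np.ones(len(un))]*Z
    return ((P-c["t"])@c["R"]).reshape(h,w,3)
def save(c,n): cv2.imwrite("pics/"+n,c["color"][...,::-1])
E
python3 - <<'E'
from h import *
for n in("side","top"):
    c=cam(n); save(c,n+"0.png"); print(n,c["R"].round(3).tolist(),(-c["R"].T@c["t"]).round(3),c["K"][0,0],c["d"])
E
```

```text
side [[0.982, -0.19, -0.006], [-0.108, -0.532, -0.84], [0.157, 0.825, -0.543]] [ 0.305 -1.226  0.856] 505.2306436265352 [-0.09526057  0.          0.          0.          0.        ]
top [[0.023, -1.0, -0.004], [-0.998, -0.023, -0.057], [0.057, 0.006, -0.998]] [ 0.427 -0.037  1.691] 571.0383326086775 [-0.13837356  0.          0.          0.          0.        ]
```

View pics/side0.png

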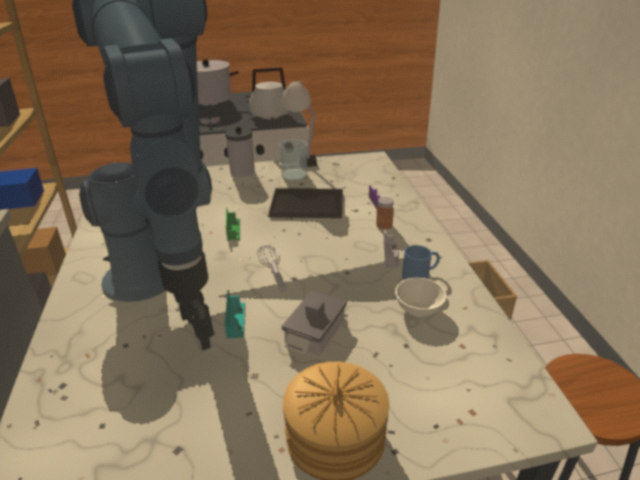

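View pics/top0.png

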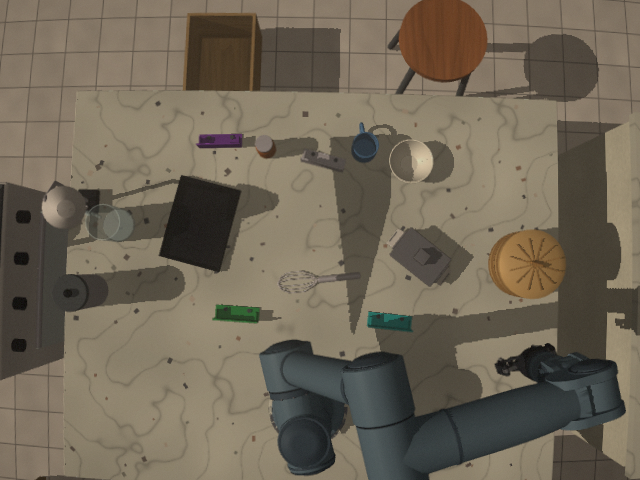

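The side view shows the box at about (317,320), with the steel bracket at (391,247) between jar and mug and the tray at (307,203). In the top view the box is at (421,256), the grip block at (427,255), the bracket at (322,160) and the tray at (200,223). The mug (364,147) is just to the right of the bracket and the jar (265,146) to its left.

```bash
python3 - <<'E'
from h import *
def rect(P,tag):
    r=cv2.minAreaRect((P[:,:2]*1000).astype(np.float32)); print(tag,len(P),'c',np.round(r[0],1),'size',np.round(r[1],1),'ang',round(r[2],1),'z',np.percentile(P[:,2],[2,50,98]).round(3))
def blob(m):
    m=cv2.morphologyEx(m.astype(np.uint8),cv2.MORPH_OPEN,np.ones((2,2)));n,l,s,_=cv2.connectedComponentsWithStats(m);return l==1+np.argmax(s[1:,4])
roi={"top":dict(box=(380,220,475,300),br=(298,145,348,175),tray=(150,165,250,280)),"side":dict(box=(270,280,360,360),br=(380,228,402,270),tray=(262,180,352,222))}
for n in("top","side"):
    c=cam(n);C=cloud(c);r=roi[n]
    g=c["color"].astype(int)
    def sub(k):
        x0,y0,x1,y1=r[k];m=np.zeros(C.shape[:2],bool);m[y0:y1,x0:x1]=1;return m&(c["depth"]>0)
    B=sub("box")
    for lo,hi,t in((.05,.072,'lid'),(.08,.1,'block'),(.01,.045,'low')):
        m=B&(C[...,2]>lo)&(C[...,2]<hi)
        if m.sum()>10: rect(C[blob(m)],n+t)
    m=sub("br")&(C[...,2]>.012)&(C[...,2]<.06); rect(C[m],n+'br'); 
    m=sub("br")&(C[...,2]>.04)&(C[...,2]<.06); rect(C[m],n+'brtop')
    m=sub("tray")&(g.max(2)<70)&(C[...,2]<.03); rect(C[blob(m)],n+'tray')
    x0,y0,x1,y1=r["br"]; cr=c["color"][y0-25:y1+25,x0-35:x1+35,::-1]; cv2.imwrite(f"pics/{n}br.png",cv2.resize(cr,None,fx=5,fy=5,interpolation=2))
    if n=="top":
        a=cv2.imread("pics/topbr.png")
    else:
        x0,y0,x1,y1=r["box"]; b=cv2.resize(c["color"][y0-10:y1+10,x0-10:x1+10,::-1],(400,400)); 
a=cv2.resize(a,(400,280));s=cv2.resize(cv2.imread("pics/sidebr.png"),(300,300))
o=np.zeros((600,800,3),np.uint8);o[:280,:400]=a;o[300:600,:300]=s;o[:400,400:]=b;cv2.imwrite("pics/m1.png",o)
E
```

```text
toplid 1748 c [ 466.8 -233.8] size [370.4 154.3] ang 78.9 z [0.046 0.059 0.069]
topblock 165 c [ 450.7 -320.1] size [41.5 38. ] ang 52.0 z [0.056 0.089 0.097]
toplow 88 c [ 464.8 -153.3] size [ 31.1 242.3] ang 25.5 z [0.029 0.039 0.051]
topbr 211 c [733.9 -27.9] size [129.   38.9] ang 76.1 z [0.013 0.037 0.056]
topbrtop 98 c [718.6 -23.7] size [127.5   7.2] ang 76.1 z [0.041 0.048 0.057]
toptray 5310 c [502.3 189.9] size [477.  252.8] ang 76.5 z [-0.005  0.004  0.021]
sidelid 1728 c [ 358.5 -707.5] size [1032.   149.6] ang 75.9 z [0.04  0.059 0.073]
sideblock 194 c [ 462.7 -306.9] size [64.4 33.4] ang 55.8 z [0.062 0.089 0.092]
sidelow 609 c [ 356.1 -724.1] size [999.6 139.3] ang 76.3 z [-0.002  0.028  0.044]
sidebr 202 c [730.5 -30.4] size [137.2  30.5] ang 75.6 z [0.012 0.03  0.052]
sidebrtop 57 c [718.4 -29.5] size [128.3   5.6] ang 75.9 z [0.041 0.05  0.053]
sidetray 1916 c [ 381.7 -385.9] size [1672.9  243.7] ang 77.3 z [0.    0.006 0.021]
```

View pics/m1.png

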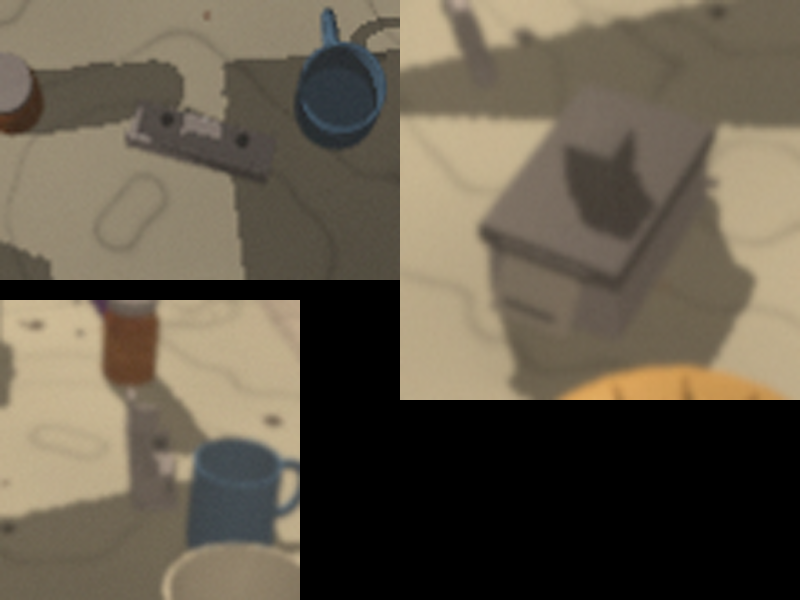

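The crop shows the grey bracket with its foot and ribs on the side away from the robot, the mug about 60 mm off its right end, and the box with its block clear. Depth outliers inflated some rectangles, so I'll filter them by region.

```bash
python3 - <<'E'
from h import *
def rect(P,tag):
    r=cv2.minAreaRect((P[:,:2]*1000).astype(np.float32)); print(tag,len(P),'c',np.round(r[0],1),'size',np.round(r[1],1),'ang',round(r[2],1),'z',np.median(P[:,2]).round(3))
for n in("top","side"):
    c=cam(n);C=cloud(c);ok=c["depth"]>0
    near=lambda p,r:ok&(np.hypot(C[...,0]-p[0],C[...,1]-p[1])<r)
    X,Y,Z=C[...,0],C[...,1],C[...,2]; g=c["color"].astype(int)
    N=near((.455,-.315),.13)
    for lo,hi,t in((.052,.068,'lid'),(.082,.096,'block'),(.02,.048,'low')):
        m=cv2.morphologyEx((N&(Z>lo)&(Z<hi)).astype(np.uint8),cv2.MORPH_OPEN,np.ones((2,2)))>0
        if m.any(): rect(C[m],n+t)
    m=near((.52,.3),.2)&(g.max(2)<75)&(abs(Z)<.03)
    m=cv2.morphologyEx(m.astype(np.uint8),cv2.MORPH_OPEN,np.ones((3,3)));k,l,s,_=cv2.connectedComponentsWithStats(m);l=l==1+np.argmax(s[1:,4])
    rect(C[l],n+'tray');print(np.percentile(Z[l],[5,50,95]))
    for nm,p,r in(("mug",(.71,-.15),.12),("jar",(.74,.12),.1),("bowl",(.68,-.28),.1),("whisk",(.4,-.05),.15)):
        m=near(p,r)&(Z>(.02 if nm!="whisk" else .006))
        if m.any(): print(n,nm,m.sum(),np.percentile(C[m],[3,50,97],axis=0).round(3).tolist())
s=ctrl.get_state();print({k:np.round(s[k],3).tolist() for k in("clock","joint_pos","position","ee_rot","gripper_width","wrist_force")})
from scipy.spatial.transform import Rotation as R
print(R.from_quat(s["ee_rot"]).as_matrix().round(3),ctrl.grip_depth)
E
```

```text
toplid 1645 c [ 467.1 -232.9] size [368.4 154.6] ang 78.9 z 0.059
topblock 147 c [ 450.1 -320.1] size [42.2 36.1] ang 58.9 z 0.088
toplow 177 c [ 461.9 -235.4] size [379.  135.6] ang 80.4 z 0.036
toptray 5353 c [539.2 333. ] size [207.5 256.5] ang 75.2 z 0.004
[-0.0027821   0.0043673   0.01813229]
top mug 666 [[0.685, -0.256, 0.022], [0.745, -0.164, 0.05], [0.814, -0.047, 0.087]]
top jar 393 [[0.732, 0.027, 0.026], [0.755, 0.134, 0.09], [0.784, 0.162, 0.1]]
top bowl 618 [[0.671, -0.346, 0.021], [0.723, -0.296, 0.034], [0.776, -0.225, 0.058]]
top whisk 1096 [[0.257, -0.159, 0.006], [0.37, -0.09, 0.016], [0.508, 0.072, 0.757]]
sidelid 1665 c [ 358.6 -707.8] size [1031.5  149.5] ang 75.9 z 0.059
sideblock 183 c [ 374.2 -748.7] size [963.9  42.4] ang 79.3 z 0.089
sidelow 555 c [ 355.8 -726.7] size [994.5 138.6] ang 76.3 z 0.031
sidetray 1964 c [541.  332.7] size [205.5 243.5] ang 77.0 z 0.006
[0.0017504  0.00614499 0.01790836]
side mug 1494 [[0.692, -0.252, 0.022], [0.755, -0.183, 0.049], [0.805, -0.084, 0.085]]
side jar 475 [[0.739, 0.025, 0.022], [0.759, 0.122, 0.063], [0.788, 0.154, 0.097]]
side bowl 842 [[0.674, -0.348, 0.021], [0.724, -0.249, 0.039], [0.775, -0.225, 0.056]]
side whisk 267 [[0.351, -0.147, 0.006], [0.388, -0.078, 0.016], [0.404, 0.043, 0.022]]
{'clock': 0.3, 'joint_pos': [-1.317, 0.378, 0.081, 1.274, 0.0, 1.461], 'position': [0.205, -0.537, 0.231], 'ee_rot': [0.984, 0.181, -0.0, -0.0], 'gripper_width': 0.086, 'wrist_force': [-0.587, -0.569, -0.619]}
[[ 0.935  0.356 -0.   ]
 [ 0.356 -0.935  0.001]
 [ 0.    -0.001 -1.   ]] 0.0187
```

```bash
python3 - <<'E'
from h import *
for n in("top","side"):
    c=cam(n);C=cloud(c);Z=C[...,2]
    N=(c["depth"]>0)&(np.hypot(C[...,0]-.45,C[...,1]+.318)<.125)
    for lo,hi,t in((.054,.066,'lid'),(.083,.096,'block'),(.02,.046,'low')):
        m=N&(Z>lo)&(Z<hi); m&=cv2.filter2D(m.astype(np.uint8),-1,np.ones((3,3),np.uint8))>=5
        P=C[m];r=cv2.minAreaRect((P[:,:2]*1000).astype(np.float32)); print(n,t,len(P),np.round(r[0],1),np.round(r[1],1),round(r[2],1),'z',np.median(P[:,2]).round(3))
    if n=="top": # two-view style check: block-top centre pixel ray onto measured height
        m=N&(Z>.083); v,u=np.nonzero(m); print(onz(c,[[u.mean(),v.mean()]],.089).round(4))
E
```

```text
top lid 1488 [ 453.8 -314.3] [163.9 103. ] 52.9 z 0.06
top block 143 [ 453.8 -315. ] [36.5 35.4] 48.5 z 0.09
top low 173 [ 453.3 -314.9] [202.   55.5] 52.7 z 0.036
[[ 0.4537 -0.3143  0.089 ]]
side lid 1606 [ 453.6 -315.5] [162.  105.2] 52.5 z 0.06
side block 172 [ 454.4 -316.4] [35.9 36.6] 52.1 z 0.089
side low 515 [ 457.8 -357.8] [178.4  80.5] 18.0 z 0.034
```

Emit:
{"fn": "arm_command", "kwargs": {
  "deltas": [
    {"jaw": 1,"xyz": [31.15,-11.9,0],"rot": [0,0,0]},
    {"jaw": 1,"xyz": [31.15,-11.9,0],"rot": [0,0,0]},
    {"jaw": 1,"xyz": [31.15,-11.9,0],"rot": [0,0,0]},
    {"jaw": 1,"xyz": [31.15,-11.9,0],"rot": [0,0,0]},
    {"jaw": 1,"xyz": [31.15,-11.9,0],"rot": [0,0,0]},
    {"jaw": 1,"xyz": [31.15,-11.9,0],"rot": [0,0,0]},
    {"jaw": 1,"xyz": [31.15,-11.9,0],"rot": [0,0,0]},
    {"jaw": 1,"xyz": [31.15,-11.9,0],"rot": [0,0,0]},
    {"jaw": 1,"xyz": [31.15,-11.9,0],"rot": [0,0,0]},
    {"jaw": 1,"xyz": [31.15,-11.9,0],"rot": [0,0,0]}
  ],
  "grip_force": 60
}}

```text
clock: 1.4
position: [0.4543, -0.3143, 0.2314]
ee_rot: [0.983, 0.181, 0.0, 0.0]
wrist_force: [0.2, -0.3, 0.1]
gripper_width: 0.0855
grip_force: 0.0
```

Emit:
{"fn": "arm_command", "kwargs": {
  "deltas": [
    {"jaw": 1,"xyz": [0,0,0],"rot": [0,0,-0.142]},
    {"jaw": 1,"xyz": [0,0,0],"rot": [0,0,-0.142]},
    {"jaw": 1,"xyz": [0,0,0],"rot": [0,0,-0.142]},
    {"jaw": 1,"xyz": [0,0,0],"rot": [0,0,-0.142]},
    {"jaw": 1,"xyz": [0,0,0],"rot": [0,0,-0.142]},
    {"jaw": 1,"xyz": [0,0,0],"rot": [0,0,-0.142]},
    {"jaw": 1,"xyz": [0,0,0],"rot": [0,0,-0.142]},
    {"jaw": 1,"xyz": [0,0,0],"rot": [0,0,-0.142]},
    {"jaw": 1,"xyz": [0,0,0],"rot": [0,0,-0.142]},
    {"jaw": 1,"xyz": [0,0,0],"rot": [0,0,-0.142]}
  ]
}}

```text
clock: 2.4
position: [0.4534, -0.3154, 0.2314]
ee_rot: [0.626, 0.78, -0.0, 0.0]
wrist_force: [0.1, -0.5, 0.2]
gripper_width: 0.0856
grip_force: 0.0
```

Emit:
{"fn": "arm_command", "kwargs": {
  "deltas": [
    {"jaw": 1,"xyz": [0,0,0],"rot": [0,0,-0.142]},
    {"jaw": 1,"xyz": [0,0,0],"rot": [0,0,-0.142]},
    {"jaw": 1,"xyz": [0,0,0],"rot": [0,0,-0.142]},
    {"jaw": 1,"xyz": [0,0,0],"rot": [0,0,-0.142]},
    {"jaw": 1,"xyz": [0,0,0],"rot": [0,0,-0.138]},
    {"jaw": 1,"xyz": [0,0,25],"rot": [0,0,0]},
    {"jaw": 1,"xyz": [0,0,25],"rot": [0,0,0]},
    {"jaw": 1,"xyz": [0,0,25],"rot": [0,0,0]},
    {"jaw": 1,"xyz": [0,0,25],"rot": [0,0,0]},
    {"jaw": 1,"xyz": [0,0,0],"rot": [0,0,0]}
  ]
}}

```text
clock: 3.4
position: [0.4511, -0.3134, 0.1279]
ee_rot: [0.32, 0.947, 0.001, -0.003]
wrist_force: [-0.6, -1.0, 0.3]
gripper_width: 0.0856
grip_force: 0.0
```

```bash
cat >> h.py <<'E'
from scipy.spatial.transform import Rotation as Rot
def to(p,yaw=None):
    s=ctrl.get_state();M=Rot.from_quat(s["ee_rot"]).as_matrix();P=np.array(s["position"])
    y=np.degrees(np.arctan2(M[1,0],M[0,0]))
    print("t",round(s["clock"],2),"P",P.round(4),"yaw",round(y,2),"tilt z",M[:,2].round(4),"w",round(s["gripper_width"],4),"F",np.round(s["wrist_force"],1),"grip",np.round(s["grip_force"],1),"j6",np.round(s["joint_pos"][5],2))
    print(" tool d mm",(M.T@(np.array(p)-P)*1000).round(1), "" if yaw is None else ("rotz",round(-np.radians((yaw-y+180)%360-180),4)))
E
python3 -c "
from h import *
to((.454,-.3152,.068),142.6)"
```

```text
t 3.4 P [ 0.4511 -0.3134  0.1279] yaw 142.65 tilt z [-0.0052  0.0045 -1.    ] w 0.0856 F [-0.6 -1.   0.3] grip 0.0 j6 -0.07
 tool d mm [-3.8  0.3 59.9] ('rotz', np.float64(0.0009))
```

Emit:
{"fn": "arm_command", "kwargs": {
  "deltas": [
    {"jaw": 1,"xyz": [-1,0,15],"rot": [0,0,0]},
    {"jaw": 1,"xyz": [-1,0,20],"rot": [0,0,0]},
    {"jaw": 1,"xyz": [-1,0,20],"rot": [0,0,0]},
    {"jaw": 1,"xyz": [-0.5,0,10],"rot": [0,0,0]},
    {"jaw": 1,"xyz": [0,0,0],"rot": [0,0,0]},
    {"jaw": 1,"xyz": [0,0,0],"rot": [0,0,0]},
    {"jaw": -0.5,"xyz": [0,0,0],"rot": [0,0,0]},
    {"jaw": -0.5,"xyz": [0,0,0],"rot": [0,0,0]},
    {"jaw": -0.5,"xyz": [0,0,0],"rot": [0,0,0]},
    {"jaw": -0.5,"xyz": [0,0,0],"rot": [0,0,0]}
  ],
  "grip_force": 60
}}

```text
clock: 4.4
position: [0.4568, -0.3178, 0.0672]
ee_rot: [0.32, 0.947, -0.0, 0.001]
wrist_force: [-0.1, -1.3, -1.9]
gripper_width: 0.0351
grip_force: 60.5
```

```bash
python3 -c "
from h import *
to((.454,-.3152,.062),142.6)"
```

```text
t 4.4 P [ 0.4568 -0.3178  0.0672] yaw 142.66 tilt z [ 1.5e-03 -7.0e-04 -1.0e+00] w 0.0351 F [-0.1 -1.3 -1.9] grip 60.5 j6 -0.07
 tool d mm [3.8 0.3 5.2] ('rotz', np.float64(0.001))
```

Emit:
{"fn": "arm_command", "kwargs": {
  "deltas": [
    {"jaw": -0.5,"xyz": [0,0,-10],"rot": [0,0,0]},
    {"jaw": -0.5,"xyz": [0,0,-20],"rot": [0,0,0]},
    {"jaw": -0.5,"xyz": [0,0,-25],"rot": [0,0,0]},
    {"jaw": -0.5,"xyz": [0,0,-25],"rot": [0,0,0]},
    {"jaw": -0.5,"xyz": [0,0,-20],"rot": [0,0,0.1]},
    {"jaw": -0.5,"xyz": [0,0,-5],"rot": [0,0,0.14]},
    {"jaw": -0.5,"xyz": [0,0,0],"rot": [0,0,0.14]},
    {"jaw": -0.5,"xyz": [0,0,0],"rot": [0,0,0.14]},
    {"jaw": -0.5,"xyz": [0,0,0],"rot": [0,0,0.14]},
    {"jaw": -0.5,"xyz": [0,0,0],"rot": [0,0,0.14]}
  ],
  "grip_force": 100
}}

```text
clock: 5.4
position: [0.4552, -0.3167, 0.1707]
ee_rot: [0.666, 0.746, -0.0, -0.001]
wrist_force: [0.5, -0.3, -4.8]
gripper_width: 0.0339
grip_force: 102.5
```

Emit:
{"fn": "arm_command", "kwargs": {
  "deltas": [
    {"jaw": -0.5,"xyz": [0,0,0],"rot": [0,0,0.14]},
    {"jaw": -0.5,"xyz": [0,0,0],"rot": [0,0,0.14]},
    {"jaw": -0.5,"xyz": [0,0,0],"rot": [0,0,0.083]},
    {"jaw": -0.5,"xyz": [0,0,0],"rot": [0,0,0]},
    {"jaw": -0.5,"xyz": [0,0,0],"rot": [0,0,0]},
    {"jaw": -0.5,"xyz": [0,0,0],"rot": [0,0,0]},
    {"jaw": -0.5,"xyz": [0,0,0],"rot": [0,0,0]},
    {"jaw": -0.5,"xyz": [0,0,0],"rot": [0,0,0]},
    {"jaw": -0.5,"xyz": [0,0,0],"rot": [0,0,0]},
    {"jaw": -0.5,"xyz": [0,0,0],"rot": [0,0,0]}
  ]
}}

```text
clock: 6.4
position: [0.4562, -0.3175, 0.1713]
ee_rot: [0.788, 0.616, -0.0, 0.0]
wrist_force: [-0.6, 1.9, -4.5]
gripper_width: 0.0339
grip_force: 102.5
```

```bash
python3 -c "
from h import *
to((.5755,.009,.172),76)"
```

```text
t 6.4 P [ 0.4562 -0.3175  0.1713] yaw 76.03 tilt z [ 0.e+00 -1.e-04 -1.e+00] w 0.0339 F [-0.6  1.9 -4.5] grip 102.5 j6 1.09
 tool d mm [345.6  37.   -0.7] ('rotz', np.float64(0.0005))
```

Emit:
{"fn": "arm_command", "kwargs": {
  "deltas": [
    {"jaw": -0.5,"xyz": [20,2.1,0],"rot": [0,0,0]},
    {"jaw": -0.5,"xyz": [35,3.7,0],"rot": [0,0,0]},
    {"jaw": -0.5,"xyz": [45,4.8,0],"rot": [0,0,0]},
    {"jaw": -0.5,"xyz": [45,4.8,0],"rot": [0,0,0]},
    {"jaw": -0.5,"xyz": [45,4.8,0],"rot": [0,0,0]},
    {"jaw": -0.5,"xyz": [45,4.8,0],"rot": [0,0,0]},
    {"jaw": -0.5,"xyz": [45,4.8,0],"rot": [0,0,0]},
    {"jaw": -0.5,"xyz": [35,3.7,0],"rot": [0,0,0]},
    {"jaw": -0.5,"xyz": [20,2.1,0],"rot": [0,0,0]},
    {"jaw": -0.5,"xyz": [10,1.1,0],"rot": [0,0,0]}
  ]
}}

```text
clock: 7.4
position: [0.5756, 0.0105, 0.1712]
ee_rot: [0.787, 0.617, 0.0, -0.0]
wrist_force: [0.1, -0.1, -4.0]
gripper_width: 0.0342
grip_force: 102.5
```

Emit:
{"fn": "arm_command", "kwargs": {
  "deltas": [
    {"jaw": -0.5,"xyz": [0,0,10],"rot": [0,0,0]},
    {"jaw": -0.5,"xyz": [0,0,20],"rot": [0,0,0]},
    {"jaw": -0.5,"xyz": [0,0,20],"rot": [0,0,0]},
    {"jaw": -0.5,"xyz": [0,0,20],"rot": [0,0,0]},
    {"jaw": -0.5,"xyz": [0,0,15],"rot": [0,0,0]},
    {"jaw": -0.5,"xyz": [0,0,8],"rot": [0,0,0]},
    {"jaw": -0.5,"xyz": [0,0,0],"rot": [0,0,0]},
    {"jaw": -0.5,"xyz": [0,0,0],"rot": [0,0,0]},
    {"jaw": -0.5,"xyz": [0,0,0],"rot": [0,0,0]},
    {"jaw": -0.5,"xyz": [0,0,0],"rot": [0,0,0]}
  ]
}}

```text
clock: 8.4
position: [0.576, 0.0082, 0.0793]
ee_rot: [0.788, 0.616, 0.001, 0.001]
wrist_force: [-0.1, 0.0, -4.7]
gripper_width: 0.0339
grip_force: 102.3
```

```bash
python3 - <<'E'
from h import *
to((.6385,-.0065,.072),76)
c=cam("side");save(c,"s2.png");C=cloud(c)
cv2.imwrite("pics/s2c.png",cv2.resize(c["color"][180:320,260:460,::-1],(800,560),interpolation=2))
E
```

```text
t 8.4 P [0.576  0.0082 0.0793] yaw 76.02 tilt z [ 2.1e-03 -4.0e-04 -1.0e+00] w 0.0339 F [-0.1  0.  -4.7] grip 102.3 j6 1.72
 tool d mm [ 0.8 64.2  7.4] ('rotz', np.float64(0.0003))
```

View pics/s2c.png

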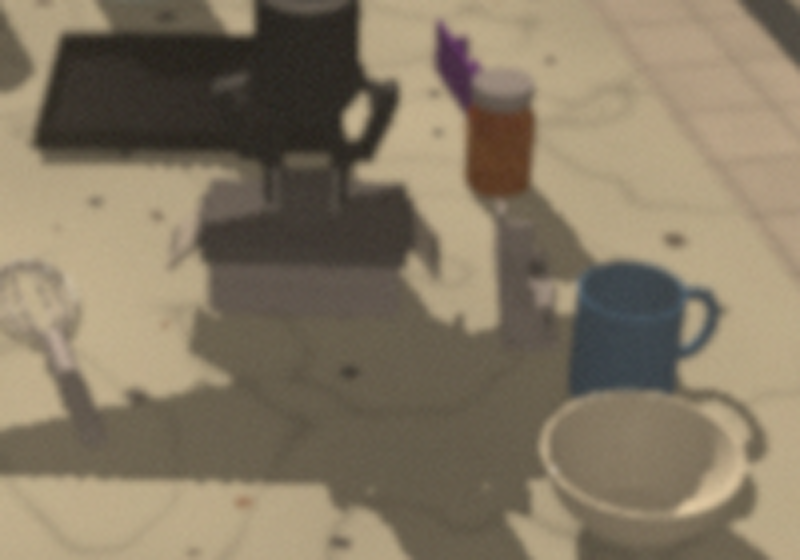

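The clips stand open at (185,240) and (428,240); the box hangs level in front of the bracket at (515,270), with the whisk head at (40,300) clear.

Emit:
{"fn": "arm_command", "kwargs": {
  "deltas": [
    {"jaw": -0.5,"xyz": [0,0,5],"rot": [0,0,0]},
    {"jaw": -0.5,"xyz": [0,5,4],"rot": [0,0,0]},
    {"jaw": -0.5,"xyz": [0,8,0],"rot": [0,0,0]},
    {"jaw": -0.5,"xyz": [0,8,0],"rot": [0,0,0]},
    {"jaw": -0.5,"xyz": [0,8,0],"rot": [0,0,0]},
    {"jaw": -0.5,"xyz": [0,8,0],"rot": [0,0,0]},
    {"jaw": -0.5,"xyz": [0,8,0],"rot": [0,0,0]},
    {"jaw": -0.5,"xyz": [0,5,0],"rot": [0,0,0]},
    {"jaw": -0.5,"xyz": [0,2,0],"rot": [0,0,0]},
    {"jaw": -0.5,"xyz": [0,0,0],"rot": [0,0,0]}
  ],
  "grip_force": 120
}}

```text
clock: 9.45
position: [0.6255, -0.0041, 0.069]
ee_rot: [0.788, 0.616, -0.0, -0.0]
wrist_force: [-0.7, 0.0, -4.5]
gripper_width: 0.0336
grip_force: 124.1
```

```bash
python3 -c "
from h import *
to((.6385,-.0065,.071),76)"
```

```text
t 9.45 P [ 0.6255 -0.0041  0.069 ] yaw 76.02 tilt z [-5.e-04 -0.e+00 -1.e+00] w 0.0336 F [-0.7  0.  -4.5] grip 124.1 j6 1.71
 tool d mm [ 0.9 13.2 -2. ] ('rotz', np.float64(0.0003))
```

Emit:
{"fn": "arm_command", "kwargs": {
  "deltas": [
    {"jaw": -0.5,"xyz": [0,2,0],"rot": [0,0,0]},
    {"jaw": -0.5,"xyz": [0,2,0],"rot": [0,0,0]},
    {"jaw": -0.5,"xyz": [0,2,0],"rot": [0,0,0]},
    {"jaw": -0.5,"xyz": [0,1.5,0],"rot": [0,0,0]},
    {"jaw": -0.5,"xyz": [0,1,0],"rot": [0,0,0]},
    {"jaw": -0.5,"xyz": [0,1,0],"rot": [0,0,0]},
    {"jaw": -0.5,"xyz": [0,0,0],"rot": [0,0,0]},
    {"jaw": -0.5,"xyz": [0,0,0],"rot": [0,0,0]},
    {"jaw": -0.5,"xyz": [0,0,0],"rot": [0,0,0]},
    {"jaw": -0.5,"xyz": [0,0,0],"rot": [0,0,0]}
  ]
}}

```text
clock: 10.45
position: [0.6351, -0.0065, 0.0693]
ee_rot: [0.788, 0.616, 0.0, 0.0]
wrist_force: [0.3, -0.2, -4.9]
gripper_width: 0.0334
grip_force: 124.1
```

```bash
python3 - <<'E'
from h import *
to((.6385,-.0065,.071),76)
c=cam("side");cv2.imwrite("pics/s3c.png",cv2.resize(c["color"][200:300,290:430,::-1],(784,560),interpolation=2))
E
```

```text
t 10.45 P [ 0.6351 -0.0065  0.0693] yaw 76.02 tilt z [ 6.e-04 -2.e-04 -1.e+00] w 0.0334 F [ 0.3 -0.2 -4.9] grip 124.1 j6 1.7
 tool d mm [ 0.8  3.3 -1.7] ('rotz', np.float64(0.0003))
```

View pics/s3c.png

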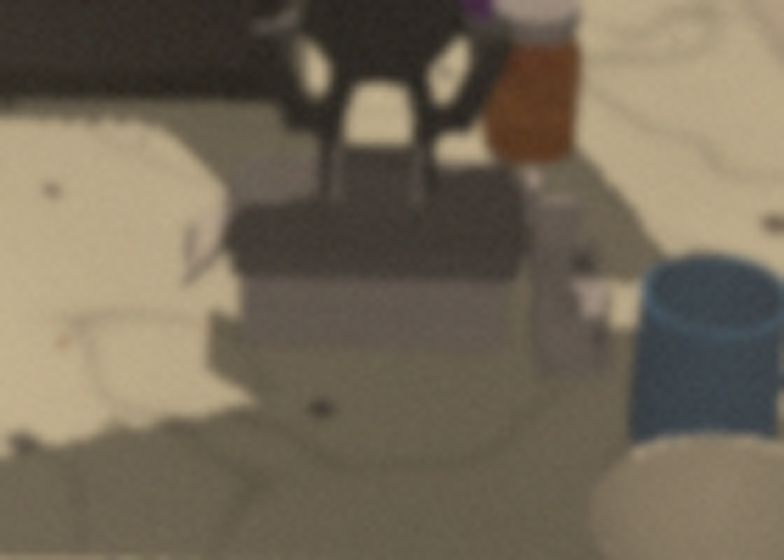

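The box's right end is almost at the plate (530,250) and its left clip is still open at (200,250). I'll creep in until the force builds.

Emit:
{"fn": "arm_command", "kwargs": {
  "deltas": [
    {"jaw": -0.5,"xyz": [0,1,0],"rot": [0,0,0]},
    {"jaw": -0.5,"xyz": [0,1,0],"rot": [0,0,0]},
    {"jaw": -0.5,"xyz": [0,1,0],"rot": [0,0,0]},
    {"jaw": -0.5,"xyz": [0,0.5,0],"rot": [0,0,0]},
    {"jaw": -0.5,"xyz": [0,0.5,0],"rot": [0,0,0]},
    {"jaw": -0.5,"xyz": [0,0.5,0],"rot": [0,0,0]},
    {"jaw": -0.5,"xyz": [0,0,0],"rot": [0,0,0]},
    {"jaw": -0.5,"xyz": [0,0,0],"rot": [0,0,0]},
    {"jaw": -0.5,"xyz": [0,0,0],"rot": [0,0,0]},
    {"jaw": -0.5,"xyz": [0,0,0],"rot": [0,0,0]}
  ]
}}

```text
clock: 11.5
position: [0.6389, -0.0075, 0.0692]
ee_rot: [0.788, 0.616, -0.0, -0.0]
wrist_force: [-3.6, 0.7, -4.5]
gripper_width: 0.0337
grip_force: 124.1
```

```bash
python3 -c "
from h import *
to((.6385,-.0065,.071),76)"
```

```text
t 11.5 P [ 0.6389 -0.0075  0.0692] yaw 76.02 tilt z [-5.e-04  0.e+00 -1.e+00] w 0.0337 F [-3.6  0.7 -4.5] grip 124.1 j6 1.7
 tool d mm [ 0.8 -0.6 -1.8] ('rotz', np.float64(0.0004))
```

Emit:
{"fn": "arm_command", "kwargs": {
  "deltas": [
    {"jaw": -0.5,"xyz": [0,0.5,0],"rot": [0,0,0]},
    {"jaw": -0.5,"xyz": [0,0.5,0],"rot": [0,0,0]},
    {"jaw": -0.5,"xyz": [0,0.5,0],"rot": [0,0,0]},
    {"jaw": -0.5,"xyz": [0,0.5,0],"rot": [0,0,0]},
    {"jaw": -0.5,"xyz": [0,0,0],"rot": [0,0,0]},
    {"jaw": -0.5,"xyz": [0,0,0],"rot": [0,0,0]},
    {"jaw": -0.5,"xyz": [0,0,0],"rot": [0,0,0]},
    {"jaw": -0.5,"xyz": [0,0,0],"rot": [0,0,0]},
    {"jaw": -0.5,"xyz": [0,0,0],"rot": [0,0,0]},
    {"jaw": -0.5,"xyz": [0,0,0],"rot": [0,0,0]}
  ]
}}

```text
clock: 12.5
position: [0.639, -0.0074, 0.0688]
ee_rot: [0.788, 0.616, -0.001, -0.002]
wrist_force: [-8.1, 1.9, -1.7]
gripper_width: 0.0338
grip_force: 124.7
```

```bash
python3 -c "
from h import *
to((.6385,-.0065,.071),76)"
```

```text
t 12.5 P [ 0.639  -0.0074  0.0688] yaw 76.04 tilt z [-3.9e-03  8.0e-04 -1.0e+00] w 0.0338 F [-8.1  1.9 -1.7] grip 124.7 j6 1.7
 tool d mm [ 0.8 -0.7 -2.2] ('rotz', np.float64(0.0007))
```

Emit:
{"fn": "arm_command", "kwargs": {
  "deltas": [
    {"jaw": -0.5,"xyz": [0,0.5,0],"rot": [0,0,0]},
    {"jaw": -0.5,"xyz": [0,0.5,0],"rot": [0,0,0]},
    {"jaw": -0.5,"xyz": [0,0.5,0],"rot": [0,0,0]},
    {"jaw": -0.5,"xyz": [0,0,0],"rot": [0,0,0]},
    {"jaw": -0.5,"xyz": [0,0,0],"rot": [0,0,0]},
    {"jaw": -0.5,"xyz": [0,0,0],"rot": [0,0,0]},
    {"jaw": -0.5,"xyz": [0,0,0],"rot": [0,0,0]},
    {"jaw": -0.5,"xyz": [0,0,0],"rot": [0,0,0]},
    {"jaw": -0.5,"xyz": [0,0,0],"rot": [0,0,0]},
    {"jaw": -0.5,"xyz": [0,0,0],"rot": [0,0,0]}
  ]
}}

```text
clock: 13.5
position: [0.6391, -0.0075, 0.0686]
ee_rot: [0.788, 0.616, -0.002, -0.003]
wrist_force: [-10.7, 2.3, 0.7]
gripper_width: 0.0337
grip_force: 124.9
```

Emit:
{"fn": "arm_command", "kwargs": {
  "deltas": [
    {"jaw": -0.5,"xyz": [0,-3,0],"rot": [0,0,0]},
    {"jaw": -0.5,"xyz": [0,-8,0],"rot": [0,0,0]},
    {"jaw": -0.5,"xyz": [0,-15,0],"rot": [0,0,0]},
    {"jaw": -0.5,"xyz": [0,-20,0],"rot": [0,0,0]},
    {"jaw": -0.5,"xyz": [0,-20,-5],"rot": [0,0,0]},
    {"jaw": -0.5,"xyz": [0,-8,-15],"rot": [0,0,0]},
    {"jaw": -0.5,"xyz": [0,0,-20],"rot": [0,0,0]},
    {"jaw": -0.5,"xyz": [0,0,-15],"rot": [0,0,0]},
    {"jaw": -0.5,"xyz": [0,0,-5],"rot": [0,0,0]},
    {"jaw": -0.5,"xyz": [0,0,0],"rot": [0,0,0]}
  ]
}}

```text
clock: 14.5
position: [0.5728, 0.0092, 0.1312]
ee_rot: [0.788, 0.616, 0.002, 0.002]
wrist_force: [0.7, -0.1, -5.0]
gripper_width: 0.0338
grip_force: 124.2
```

```bash
python3 - <<'E'
from h import *
to((.6385,-.0065,.071),256)
c=cam("side");cv2.imwrite("pics/s4c.png",cv2.resize(c["color"][180:300,270:430,::-1],(784,588),interpolation=2))
E
```

```text
t 14.5 P [0.5728 0.0092 0.1312] yaw 76.01 tilt z [ 4.8e-03 -6.0e-04 -1.0e+00] w 0.0338 F [ 0.7 -0.1 -5. ] grip 124.2 j6 1.72
 tool d mm [ 0.6 67.2 60.6] ('rotz', np.float64(-3.1414))
```

View pics/s4c.png

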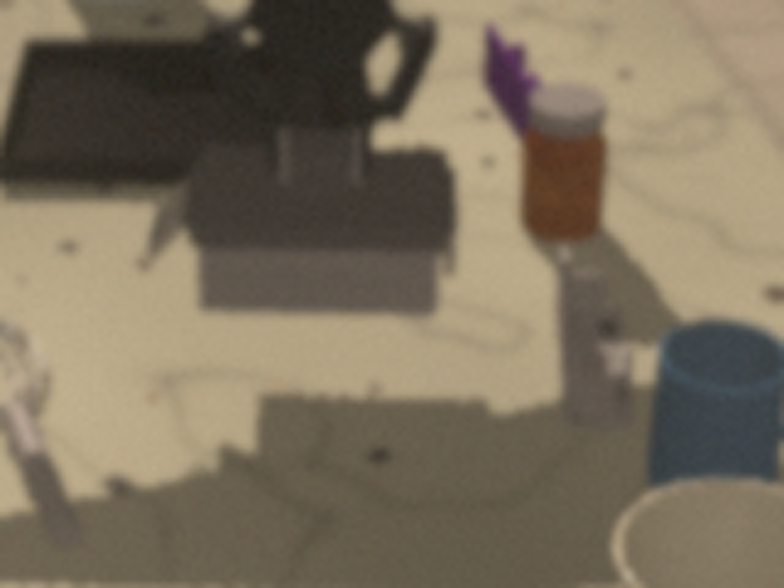

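The right clip now hangs flat against its end (448,255) and the left one is still open (165,225). Now the half turn.

Emit:
{"fn": "arm_command", "kwargs": {
  "deltas": [
    {"jaw": -0.5,"xyz": [0,0,0],"rot": [0,0,-0.14]},
    {"jaw": -0.5,"xyz": [0,0,0],"rot": [0,0,-0.14]},
    {"jaw": -0.5,"xyz": [0,0,0],"rot": [0,0,-0.14]},
    {"jaw": -0.5,"xyz": [0,0,0],"rot": [0,0,-0.14]},
    {"jaw": -0.5,"xyz": [0,0,0],"rot": [0,0,-0.14]},
    {"jaw": -0.5,"xyz": [0,0,0],"rot": [0,0,-0.14]},
    {"jaw": -0.5,"xyz": [0,0,0],"rot": [0,0,-0.14]},
    {"jaw": -0.5,"xyz": [0,0,0],"rot": [0,0,-0.14]},
    {"jaw": -0.5,"xyz": [0,0,0],"rot": [0,0,-0.14]},
    {"jaw": -0.5,"xyz": [0,0,0],"rot": [0,0,-0.14]}
  ]
}}

```text
clock: 15.55
position: [0.5702, 0.0095, 0.1281]
ee_rot: [0.203, 0.979, -0.0, -0.001]
wrist_force: [-0.1, -0.1, -4.5]
gripper_width: 0.0338
grip_force: 124.2
```

Emit:
{"fn": "arm_command", "kwargs": {
  "deltas": [
    {"jaw": -0.5,"xyz": [0,0,0],"rot": [0,0,-0.14]},
    {"jaw": -0.5,"xyz": [0,0,0],"rot": [0,0,-0.14]},
    {"jaw": -0.5,"xyz": [0,0,0],"rot": [0,0,-0.14]},
    {"jaw": -0.5,"xyz": [0,0,0],"rot": [0,0,-0.14]},
    {"jaw": -0.5,"xyz": [0,0,0],"rot": [0,0,-0.14]},
    {"jaw": -0.5,"xyz": [0,0,0],"rot": [0,0,-0.14]},
    {"jaw": -0.5,"xyz": [0,0,0],"rot": [0,0,-0.14]},
    {"jaw": -0.5,"xyz": [0,0,0],"rot": [0,0,-0.14]},
    {"jaw": -0.5,"xyz": [0,0,0],"rot": [0,0,-0.14]},
    {"jaw": -0.5,"xyz": [0,0,0],"rot": [0,0,-0.14]}
  ]
}}

```text
clock: 16.55
position: [0.5702, 0.0095, 0.1281]
ee_rot: [-0.475, 0.88, 0.0, -0.001]
wrist_force: [0.2, -0.9, -4.1]
gripper_width: 0.0336
grip_force: 124.2
```

Emit:
{"fn": "arm_command", "kwargs": {
  "deltas": [
    {"jaw": -0.5,"xyz": [0,0,0],"rot": [0,0,-0.14]},
    {"jaw": -0.5,"xyz": [0,0,0],"rot": [0,0,-0.14]},
    {"jaw": -0.5,"xyz": [0,0,0],"rot": [0,0,-0.06]},
    {"jaw": -0.5,"xyz": [0,0,10],"rot": [0,0,0]},
    {"jaw": -0.5,"xyz": [0,0,20],"rot": [0,0,0]},
    {"jaw": -0.5,"xyz": [0,0,18],"rot": [0,0,0]},
    {"jaw": -0.5,"xyz": [0,0,10],"rot": [0,0,0]},
    {"jaw": -0.5,"xyz": [0,0,3],"rot": [0,0,0]},
    {"jaw": -0.5,"xyz": [0,0,0],"rot": [0,0,0]},
    {"jaw": -0.5,"xyz": [0,0,0],"rot": [0,0,0]}
  ]
}}

```text
clock: 17.55
position: [0.5709, 0.0095, 0.068]
ee_rot: [-0.615, 0.789, -0.0, 0.0]
wrist_force: [1.0, -0.1, -4.9]
gripper_width: 0.0337
grip_force: 124.2
```

```bash
python3 -c "
from h import *
to((.6385,-.0065,.070),256)"
```

```text
t 17.55 P [0.5709 0.0095 0.068 ] yaw -104.1 tilt z [ 1.e-04 -1.e-04 -1.e+00] w 0.0337 F [ 1.  -0.1 -4.9] grip 124.2 j6 -1.42
 tool d mm [ -0.9 -69.5  -2. ] ('rotz', np.float64(-0.0017))
```

Emit:
{"fn": "arm_command", "kwargs": {
  "deltas": [
    {"jaw": -0.5,"xyz": [0,0,-2.5],"rot": [0,0,0]},
    {"jaw": -0.5,"xyz": [0,-5,0],"rot": [0,0,0]},
    {"jaw": -0.5,"xyz": [0,-10,0],"rot": [0,0,0]},
    {"jaw": -0.5,"xyz": [0,-10,0],"rot": [0,0,0]},
    {"jaw": -0.5,"xyz": [0,-10,0],"rot": [0,0,0]},
    {"jaw": -0.5,"xyz": [0,-10,0],"rot": [0,0,0]},
    {"jaw": -0.5,"xyz": [0,-8,0],"rot": [0,0,0]},
    {"jaw": -0.5,"xyz": [0,-4,0],"rot": [0,0,0]},
    {"jaw": -0.5,"xyz": [0,-3,0],"rot": [0,0,0]},
    {"jaw": -0.5,"xyz": [0,-2,0],"rot": [0,0,0]}
  ]
}}

```text
clock: 18.55
position: [0.6309, -0.0056, 0.0706]
ee_rot: [-0.615, 0.788, 0.0, -0.0]
wrist_force: [-2.1, -0.1, -3.7]
gripper_width: 0.0336
grip_force: 124.3
```

Emit:
{"fn": "arm_command", "kwargs": {
  "deltas": [
    {"jaw": -0.5,"xyz": [0,-2,0],"rot": [0,0,0]},
    {"jaw": -0.5,"xyz": [0,-2,0],"rot": [0,0,0]},
    {"jaw": -0.5,"xyz": [0,-1,0],"rot": [0,0,0]},
    {"jaw": -0.5,"xyz": [0,-1,0],"rot": [0,0,0]},
    {"jaw": -0.5,"xyz": [0,-1,0],"rot": [0,0,0]},
    {"jaw": -0.5,"xyz": [0,-1,0],"rot": [0,0,0]},
    {"jaw": -0.5,"xyz": [0,0,0],"rot": [0,0,0]},
    {"jaw": -0.5,"xyz": [0,0,0],"rot": [0,0,0]},
    {"jaw": -0.5,"xyz": [0,0,0],"rot": [0,0,0]},
    {"jaw": -0.5,"xyz": [0,0,0],"rot": [0,0,0]}
  ]
}}

```text
clock: 19.55
position: [0.6387, -0.0075, 0.0708]
ee_rot: [-0.615, 0.788, -0.0, 0.0]
wrist_force: [-1.7, -1.0, -5.2]
gripper_width: 0.0337
grip_force: 124.2
```

```bash
python3 -c "
from h import *
to((.6385,-.0065,.070),256)"
```

```text
t 19.55 P [ 0.6387 -0.0075  0.0708] yaw -104.07 tilt z [ 2.e-04 -1.e-04 -1.e+00] w 0.0337 F [-1.7 -1.  -5.2] grip 124.2 j6 -1.44
 tool d mm [-0.9  0.5  0.8] ('rotz', np.float64(-0.0013))
```

Emit:
{"fn": "arm_command", "kwargs": {
  "deltas": [
    {"jaw": -0.5,"xyz": [0,-1,0],"rot": [0,0,0]},
    {"jaw": -0.5,"xyz": [0,-0.5,0],"rot": [0,0,0]},
    {"jaw": -0.5,"xyz": [0,-0.5,0],"rot": [0,0,0]},
    {"jaw": -0.5,"xyz": [0,-0.5,0],"rot": [0,0,0]},
    {"jaw": -0.5,"xyz": [0,-0.5,0],"rot": [0,0,0]},
    {"jaw": -0.5,"xyz": [0,0,0],"rot": [0,0,0]},
    {"jaw": -0.5,"xyz": [0,0,0],"rot": [0,0,0]},
    {"jaw": -0.5,"xyz": [0,0,0],"rot": [0,0,0]},
    {"jaw": -0.5,"xyz": [0,0,0],"rot": [0,0,0]},
    {"jaw": -0.5,"xyz": [0,0,0],"rot": [0,0,0]}
  ]
}}

```text
clock: 20.55
position: [0.639, -0.0075, 0.07]
ee_rot: [-0.615, 0.788, 0.002, -0.002]
wrist_force: [-7.4, 1.8, -2.5]
gripper_width: 0.0338
grip_force: 124.6
```

```bash
python3 -c "
from h import *
to((.6385,-.0065,.070),256)"
```

```text
t 20.55 P [ 0.639  -0.0075  0.07  ] yaw -104.04 tilt z [-0.0049  0.0011 -1.    ] w 0.0338 F [-7.4  1.8 -2.5] grip 124.6 j6 -1.44
 tool d mm [-0.9  0.8 -0. ] ('rotz', np.float64(-0.0008))
```

Hard stop at the same place as before. A little more force, then retreat, lift and look.

Emit:
{"fn": "arm_command", "kwargs": {
  "deltas": [
    {"jaw": -0.5,"xyz": [0,-0.5,0],"rot": [0,0,0]},
    {"jaw": -0.5,"xyz": [0,-0.5,0],"rot": [0,0,0]},
    {"jaw": -0.5,"xyz": [0,-0.5,0],"rot": [0,0,0]},
    {"jaw": -0.5,"xyz": [0,-0.5,0],"rot": [0,0,0]},
    {"jaw": -0.5,"xyz": [0,0,0],"rot": [0,0,0]},
    {"jaw": -0.5,"xyz": [0,0,0],"rot": [0,0,0]},
    {"jaw": -0.5,"xyz": [0,0,0],"rot": [0,0,0]},
    {"jaw": -0.5,"xyz": [0,0,0],"rot": [0,0,0]},
    {"jaw": -0.5,"xyz": [0,0,0],"rot": [0,0,0]},
    {"jaw": -0.5,"xyz": [0,0,0],"rot": [0,0,0]}
  ]
}}

```text
clock: 21.55
position: [0.6392, -0.0075, 0.0697]
ee_rot: [-0.615, 0.788, 0.003, -0.003]
wrist_force: [-11.2, 3.4, 1.0]
gripper_width: 0.0335
grip_force: 124.9
```

Emit:
{"fn": "arm_command", "kwargs": {
  "deltas": [
    {"jaw": -0.5,"xyz": [0,3,0],"rot": [0,0,0]},
    {"jaw": -0.5,"xyz": [0,8,0],"rot": [0,0,0]},
    {"jaw": -0.5,"xyz": [0,15,0],"rot": [0,0,0]},
    {"jaw": -0.5,"xyz": [0,20,0],"rot": [0,0,0]},
    {"jaw": -0.5,"xyz": [0,20,-10],"rot": [0,0,0]},
    {"jaw": -0.5,"xyz": [0,8,-20],"rot": [0,0,0]},
    {"jaw": -0.5,"xyz": [0,0,-20],"rot": [0,0,0]},
    {"jaw": -0.5,"xyz": [0,0,-15],"rot": [0,0,0]},
    {"jaw": -0.5,"xyz": [0,0,-5],"rot": [0,0,0]},
    {"jaw": -0.5,"xyz": [0,0,0],"rot": [0,0,0]}
  ]
}}

```text
clock: 22.55
position: [0.5732, 0.0091, 0.142]
ee_rot: [-0.615, 0.788, -0.001, 0.001]
wrist_force: [0.3, -0.2, -4.7]
gripper_width: 0.0335
grip_force: 124.3
```

```bash
python3 - <<'E'
from h import *
to((.540,.333,.140),256)
c=cam("side");cv2.imwrite("pics/s5c.png",cv2.resize(c["color"][180:300,270:430,::-1],(784,588),interpolation=2))
C=cloud(c)
m=(c["depth"]>0)&(np.hypot(C[...,0]-.54,C[...,1]-.333)<.13)&(c["color"].max(2)<75)
for lo,hi in((0,.011),(.014,.025)):
    q=m&(C[...,2]>lo)&(C[...,2]<hi);print(q.sum(),np.median(C[q][:,2]).round(4))
E
```

```text
t 22.55 P [0.5732 0.0091 0.142 ] yaw -104.08 tilt z [ 4.e-03 -5.e-04 -1.e+00] w 0.0335 F [ 0.3 -0.2 -4.7] grip 124.3 j6 -1.42
 tool d mm [-306.1  111.     1.7] ('rotz', np.float64(-0.0014))
1125 0.0055
118 0.0175
```

View pics/s5c.png

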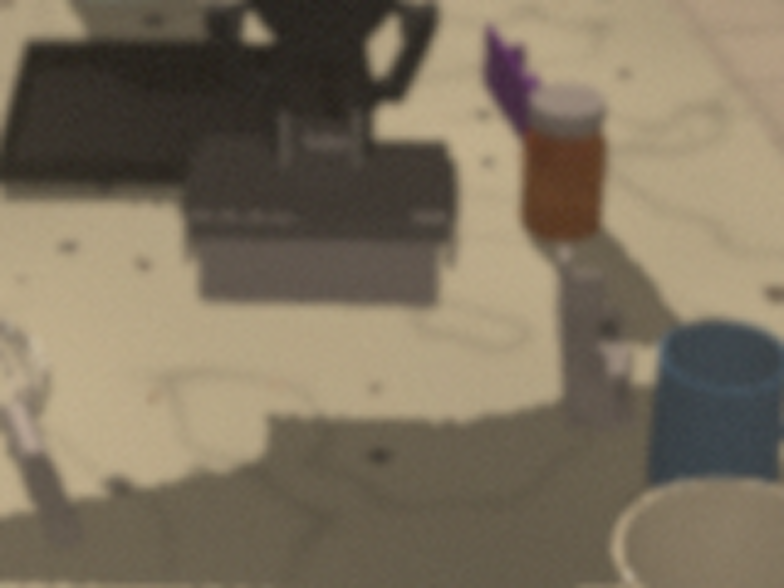

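Both clips now hang flat at (192,250) and (450,250), with the box level. On to the tray.

Emit:
{"fn": "arm_command", "kwargs": {
  "deltas": [
    {"jaw": -0.5,"xyz": [-15,5.5,0],"rot": [0,0,0]},
    {"jaw": -0.5,"xyz": [-30,11,0],"rot": [0,0,0]},
    {"jaw": -0.5,"xyz": [-40,14.5,0],"rot": [0,0,0]},
    {"jaw": -0.5,"xyz": [-40,14.5,0],"rot": [0,0,0]},
    {"jaw": -0.5,"xyz": [-40,14.5,0],"rot": [0,0,0]},
    {"jaw": -0.5,"xyz": [-40,14.5,0],"rot": [0,0,0]},
    {"jaw": -0.5,"xyz": [-40,14.5,0],"rot": [0,0,0]},
    {"jaw": -0.5,"xyz": [-30,11,0],"rot": [0,0,0]},
    {"jaw": -0.5,"xyz": [-20,7,0],"rot": [0,0,0]},
    {"jaw": -0.5,"xyz": [-11,4,0],"rot": [0,0,0]}
  ]
}}

```text
clock: 23.6
position: [0.5369, 0.3356, 0.1393]
ee_rot: [-0.616, 0.788, 0.001, -0.001]
wrist_force: [1.1, -0.6, -5.2]
gripper_width: 0.0338
grip_force: 124.1
```

Emit:
{"fn": "arm_command", "kwargs": {
  "deltas": [
    {"jaw": -0.5,"xyz": [0,0,8],"rot": [0,0,0]},
    {"jaw": -0.5,"xyz": [0,0,15],"rot": [0,0,0]},
    {"jaw": -0.5,"xyz": [0,0,15],"rot": [0,0,0]},
    {"jaw": -0.5,"xyz": [0,0,12],"rot": [0,0,0]},
    {"jaw": -0.5,"xyz": [0,0,6],"rot": [0,0,0]},
    {"jaw": -0.5,"xyz": [0,0,3],"rot": [0,0,0]},
    {"jaw": -0.5,"xyz": [0,0,0],"rot": [0,0,0]},
    {"jaw": -0.5,"xyz": [0,0,0],"rot": [0,0,0]},
    {"jaw": -0.5,"xyz": [0,0,0],"rot": [0,0,0]},
    {"jaw": -0.5,"xyz": [0,0,0],"rot": [0,0,0]}
  ]
}}

```text
clock: 24.6
position: [0.5389, 0.3334, 0.0825]
ee_rot: [-0.615, 0.788, -0.0, 0.001]
wrist_force: [-0.3, 0.4, -4.6]
gripper_width: 0.0335
grip_force: 124.1
```

```bash
python3 - <<'E'
from h import *
to((.540,.333,.0722),256)
c=cam("top");cv2.imwrite("pics/t6.png",cv2.resize(c["color"][140:300,120:280,::-1],(600,600),interpolation=2))
E
```

```text
t 24.6 P [0.5389 0.3334 0.0825] yaw -104.07 tilt z [ 1.2e-03  5.0e-04 -1.0e+00] w 0.0335 F [-0.3  0.4 -4.6] grip 124.1 j6 -0.87
 tool d mm [ 0.1 -1.1 10.3] ('rotz', np.float64(-0.0012))
```

View pics/t6.png

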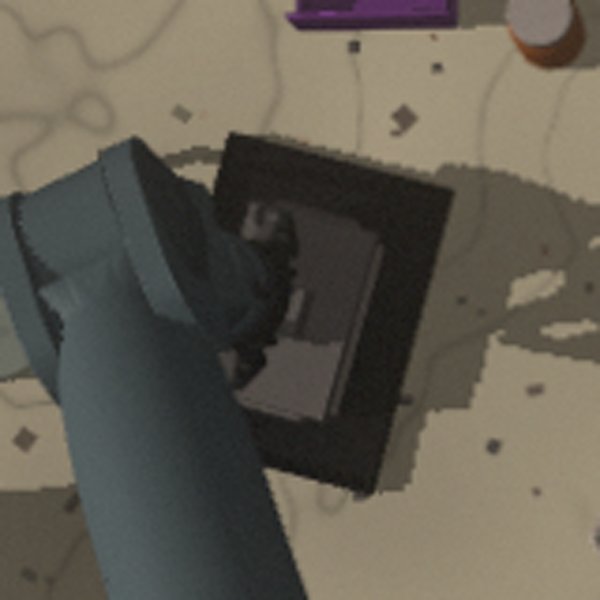

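The box is central in the tray and aligned with it: the lid runs from (270,205) to (330,418) and the tray from (230,135) to (370,493). I'll lower it gently.

Emit:
{"fn": "arm_command", "kwargs": {
  "deltas": [
    {"jaw": -0.5,"xyz": [0,0,3],"rot": [0,0,0]},
    {"jaw": -0.5,"xyz": [0,0,2],"rot": [0,0,0]},
    {"jaw": -0.5,"xyz": [0,0,2],"rot": [0,0,0]},
    {"jaw": -0.5,"xyz": [0,0,1],"rot": [0,0,0]},
    {"jaw": -0.5,"xyz": [0,0,1],"rot": [0,0,0]},
    {"jaw": -0.5,"xyz": [0,0,0.5],"rot": [0,0,0]},
    {"jaw": -0.5,"xyz": [0,0,0],"rot": [0,0,0]},
    {"jaw": -0.5,"xyz": [0,0,0],"rot": [0,0,0]},
    {"jaw": -0.5,"xyz": [0,0,0],"rot": [0,0,0]},
    {"jaw": -0.5,"xyz": [0,0,0],"rot": [0,0,0]}
  ]
}}

```text
clock: 25.65
position: [0.5385, 0.3331, 0.0725]
ee_rot: [-0.615, 0.788, -0.0, 0.0]
wrist_force: [-1.5, -1.7, -1.4]
gripper_width: 0.0338
grip_force: 124.7
```

```bash
python3 -c "
from h import *
to((.540,.333,.0722),256)"
```

```text
t 25.65 P [0.5385 0.3331 0.0725] yaw -104.07 tilt z [ 2.e-04 -0.e+00 -1.e+00] w 0.0338 F [-1.5 -1.7 -1.4] grip 124.7 j6 -0.87
 tool d mm [-0.3 -1.5  0.3] ('rotz', np.float64(-0.0012))
```

Emit:
{"fn": "arm_command", "kwargs": {
  "deltas": [
    {"jaw": -0.5,"xyz": [0,0,0.5],"rot": [0,0,0]},
    {"jaw": -0.5,"xyz": [0,0,0],"rot": [0,0,0]},
    {"jaw": 0.2,"xyz": [0,0,0],"rot": [0,0,0]},
    {"jaw": 0.5,"xyz": [0,0,0],"rot": [0,0,0]},
    {"jaw": 0.5,"xyz": [0,0,0],"rot": [0,0,0]},
    {"jaw": 0.5,"xyz": [0,0,0],"rot": [0,0,0]},
    {"jaw": 0.5,"xyz": [0,0,0],"rot": [0,0,0]},
    {"jaw": 0.5,"xyz": [0,0,0],"rot": [0,0,0]},
    {"jaw": 0.5,"xyz": [0,0,-5],"rot": [0,0,0]},
    {"jaw": 0.5,"xyz": [0,0,-10],"rot": [0,0,0]}
  ],
  "grip_force": 40
}}

```text
clock: 26.65
position: [0.5378, 0.3327, 0.0865]
ee_rot: [-0.615, 0.788, 0.0, -0.001]
wrist_force: [0.2, -0.2, -0.1]
gripper_width: 0.0643
grip_force: 0.0
```

Emit:
{"fn": "arm_command", "kwargs": {
  "deltas": [
    {"jaw": 0.5,"xyz": [0,0,-20],"rot": [0,0,0]},
    {"jaw": 0.5,"xyz": [0,0,-20],"rot": [0,0,0]},
    {"jaw": 0.5,"xyz": [0,0,-20],"rot": [0,0,0]},
    {"jaw": 0.5,"xyz": [0,0,-20],"rot": [0,0,0]},
    {"jaw": 0.5,"xyz": [0,0,-20],"rot": [0,0,0]},
    {"jaw": 0.5,"xyz": [0,0,-10],"rot": [0,0,0]},
    {"jaw": 0.5,"xyz": [0,0,0],"rot": [0,0,0]},
    {"jaw": 0.5,"xyz": [0,0,0],"rot": [0,0,0]},
    {"jaw": 0.5,"xyz": [0,0,0],"rot": [0,0,0]},
    {"jaw": 0.5,"xyz": [0,0,0],"rot": [0,0,0]}
  ]
}}

```text
clock: 27.65
position: [0.5378, 0.3328, 0.1955]
ee_rot: [-0.615, 0.788, 0.0, -0.001]
wrist_force: [-0.4, 0.6, -0.8]
gripper_width: 0.064
grip_force: 0.0
```

```bash
python3 - <<'E'
from h import *
to((.540,.333,.2),256)
c=cam("side");C=cloud(c);Z=C[...,2]
cv2.imwrite("pics/s7.png",cv2.resize(c["color"][120:270,220:420,::-1],(800,600),interpolation=2))
N=(c["depth"]>0)&(np.hypot(C[...,0]-.54,C[...,1]-.333)<.1)
for lo,hi in((.055,.075),(.085,.105)):
    m=N&(Z>lo)&(Z<hi);m&=cv2.filter2D(m.astype(np.uint8),-1,np.ones((3,3),np.uint8))>=5
    P=C[m];print(len(P),cv2.minAreaRect((P[:,:2]*1000).astype(np.float32)),np.median(P[:,2]))
E
```

```text
t 27.65 P [0.5378 0.3328 0.1955] yaw -104.07 tilt z [-0.0021 -0.0011 -1.    ] w 0.064 F [-0.4  0.6 -0.8] grip 0.0 j6 -0.87
 tool d mm [-0.7 -2.1 -4.5] ('rotz', np.float64(-0.0012))
618 ((537.176025390625, 326.6378173828125), (114.16189575195312, 159.6804962158203), 74.32357025146484) 0.06502305322017422
69 ((536.1793823242188, 326.1292419433594), (40.11288070678711, 34.32125473022461), 80.36871337890625) 0.09426610782743196
```

View pics/s7.png

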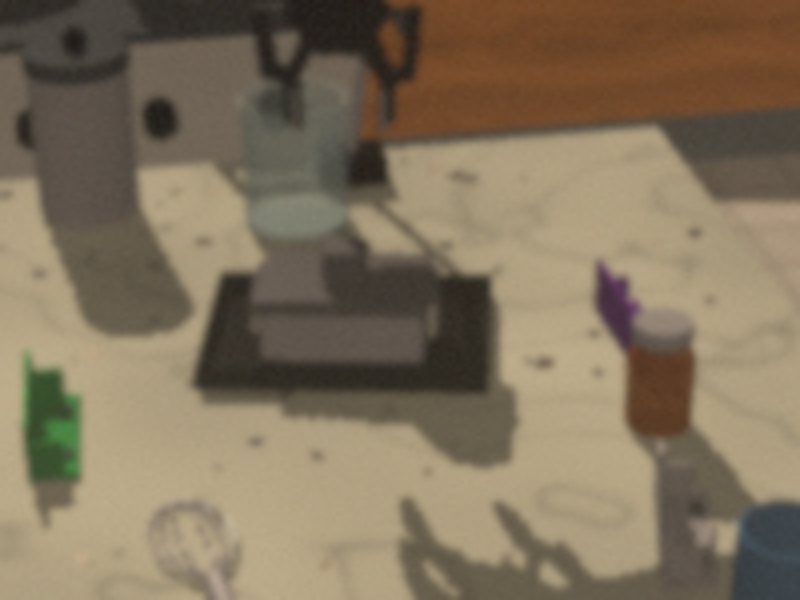

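The box lies flat in the tray (345,320) with both clips shut. The lid top is at 65 mm and the block top at 94 mm, as expected on a 5 mm floor, and it is within about 7 mm of the tray's centre.

```bash
python3 -c "
from bench import ctrl
print(ctrl.job_done())"
```

```text
the job is handed in; nothing more can be done
None
```

I handed the job in: each clip was pressed shut against the steel bracket to about 11 N, and the closed box was set down flat in the tray, within about 7 mm of its centre. The arm was clear at about 28 s of the 64 s; the hand-in call gave no verdict.

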